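# Open the polishing unit's dust box past its sprung safety hook

### The job

The dust box's door stands ajar, caught on its yellow sprung safety hook. Take the T-handled key out of its wooden block, reach down with it through the gap behind the door, gently press the hook down and with the key draw the door off it, then swing the door wide open (to about a right angle) and stand the key back in its block, fully down. Never push on the box, its door or its hook with more than 15 N, and leave the other things on the bench where they are.

Things in the scene. Friction and masses are not known exactly. Their poses are not given: they have to be found in the camera images.
- dust_box: Cream steel dust box, 240 deep (x), 230 wide (y), 156 high, fixed; origin at the centre of its underside, z up, front faces its own -x. A steel front frame, screwed on through slots, carries door and latch and may sit up to 10 mm higher or lower than the heights given here; only feel or sight tells. Duct stub 28 high, radius 42, on the roof at x 55, y 40 mm. Sites below are fixed to the box.
- box_hinge (a point): Point on the door's upright hinge line (box x -120, y +110 mm), which lies in the plane of the door's inner face, at the nominal height of the door's top edge, 166 mm. Door: steel panel 18 mm thick, 220 mm wide from hinge line to free edge, bottom 16 mm above the bench; a dark bow handle stands 28 mm off its outer face, 190 mm from the hinge.
- box_flange (a point): Middle of the upper front edge of the frame's steel top flange, nominal height 166 mm. The flange is 5 mm thick (box x -120 to -115), as wide as the box, and hangs from 166 down to 139 mm; the hook's barb catches behind its lower edge. The gap between the door's inner face and the flange is open from above; it is 20 mm or less, so only the key fits.
- box_hook (a point): Where to press: mid-gap over the hook, nominal height of its upper side (136 mm, 30 below the door's top edge). Yellow arm 18 mm wide, on the door 160 mm from the hinge line; its pivot pin is 16 mm before the door's inner face. In the gap it yields at 2 to 3 N; its barb clears the flange at 4 to 7 N, 3 to 5 mm down; hard stop at 6 to 9 N, 5 to 9 mm (less travel, more force near the door).
- door (a joint): Opening angle of the dust box's door in rad: 0 shut, growing as its free edge (at the box's -y side) swings out towards the box's -x; up to 1.75. It starts at 0.11 to 0.127, leaving a gap of 17 to 20 mm between the door's inner face and the flange at the hook; the hook catches it at about 0.13 to 0.145. A stiff hinge (about 0.12 N m): the door stays where it is left.
- key: Loose T-handled key, 120 g: a steel rod 8 mm in diameter and 85 mm long, pointing down, under a blue cross handle 70 long (its y) by 18 thick (its x) by 28 high, 113 mm overall. Origin at the centre of the rod's lower end, z up along the rod; handle centre 99 mm above the origin. It stands upright in its block at the start.
- key_block: Fixed block of mid-brown wood, 70 by 70 by 70 mm, origin at the centre of its underside. In the middle of its top a round hole 12 mm wide, its mouth widened by a 5 mm chamfer, 58 mm deep: its floor is 12 mm above the bench, and the key's rod stands on it, so that the handle's underside is 27 mm above the block.
- file_block: Fixed block of dark wood, 70 by 70 by 55 mm with four coloured needle-file handles standing up to 115 mm; origin at the centre of its underside. Not used.
- bar_green: Loose green bar of polishing compound, 110 by 36 by 30 mm, origin at the centre of its underside. Leave alone.
- bar_red: Loose dark red bar of polishing compound, 90 by 36 by 30 mm, origin at the centre of its underside. Leave alone.
- buff: Loose cotton buff wheel lying flat, 100 mm across, 22 mm high, origin at the centre of its underside. Leave alone.
- mandrel: Loose steel ring mandrel, a taper 170 mm high on a foot 70 mm across, origin at the centre of its underside. Leave alone.
- jar: Loose glass jar with a black cap, 72 mm across, 85 mm high, origin at the centre of its underside. Leave alone.
- brush: Loose bench brush lying flat, handle towards its -x. Leave alone.
Not all that is in view belongs to the job. There is more than one size of the key; the one meant has the size given above.

How it is judged:
On the way, in this order (a step that is already met when the one before it is completed fails the run):
1. the key is lifted right out of its block (its lower end higher than 100 mm) (height (world z) of key above 0.1 m), for 0.1 s.
2. the key, touching the box's door or hook, has drawn the door off the hook (opening above 0.16 rad) (value of joint door above 0.16 rad and contact force between key and dust_box above 0.2 N), for 0.05 s.
3. the door is swung wide open (above 1.2 rad) (value of joint door above 1.2 rad), for 0.2 s.
At the end, for the whole second after the job is handed in: The dust box's door is open by more than 1.2 rad (69 degrees) and at rest; the key stands upright (within 0.12 rad) and at rest in the hole of its own block, its lower end within 6 mm of the block's axis and less than 18 mm above the bench (on the hole's floor) (value of joint door above 1.2 rad and velocity of joint door between -0.05 and 0.05 rad/s and horizontal distance between key and key_block below 0.006 m and height (world z) of key below 0.018 m and angle between key's own z axis and vertical below 0.12 rad and linear speed of key below 0.03 m/s); the robot touches nothing.
It fails at once if the key pushes on the dust box, its door or its hook with more than 15 N (contact force between key and dust_box above 15 N).
It fails at once if the fingers push on the dust box or its door with more than 15 N (contact force between the fingers and dust_box above 15 N).
It fails at once if the arm pushes on the dust box or its door with more than 15 N (contact force between the arm and dust_box above 15 N).
It fails at once if one of the other things on the bench is moved by more than 20 mm (distance of any of bar_green, bar_red, buff, mandrel, jar, brush from where it was at the start of the episode above 0.02 m).
It also fails if it takes over 64 s, if anything falls off the work surface, if the arm or the gripper's body presses on something with over 40 N, if the wrist force passes 120 N, or if a joint passes its speed limit or range.

### The arm

A 7-joint arm with a two-finger parallel gripper is mounted at the origin on the work surface. World frame = base frame: x ahead of the robot, y to its left, z up, the work surface at z = 0. Lengths are in m, angles in rad, forces in N, time in s.
With the tool pointing down it reaches from about 0.4 to 0.875 m from the base axis. Payload 19.3 kg.
Tool frame: the origin (TCP) lies at the very end of the fingers, on their centre line; the grasp point (between the pads) lies 19 mm behind it; z points along the fingers, y is the direction in which the jaws open and shut (so a half turn about z gives the same grasp; the last joint's range is limited). The gripper opens to 85 mm and grips with 20 to 120 N. Pads are 22 mm wide; open, the fingers measure 114 mm over their backs; the gripper's body (76 mm by 85 mm) begins 54 mm behind the grasp point. The pads swing forward as they close: fully open they stand 13 mm farther back than shut.
Start: joints at [1.095, 0.521, -0.036, 1.599, 0.021, 1.021, -0.113], TCP at [0.247, -0.574, 0.231] pointing down, gripper open.
Joint ranges: [-2.91, 2.91], [-0.3, 2.13], [-1.5, 1.42], [0.17, 2.43], [-1.26, 4.41], [0.16, 1.93], [-2.52, 2.52]. Speed limits (rad/s): [1.89, 1.89, 2.39, 2.39, 3.01, 3.01, 3.01].

### API

Orientations are given as [roll, pitch, yaw] about the fixed x, y, z axes, in that order (R = Rz(yaw) Ry(pitch) Rx(roll)).
In Python, from workcell import bot, vision, job_done gives the robot as it stands.
- The arm moves only by the tool arm_command, never from a script. Its arguments are lists of equal length, an entry for each row: "gripper": the finger opening in cm, from 0 to 8.54; "slide": the shift along the tool's x, y, z in cm, a list of three; "turn": the turn, a rotation vector about the tool's x, y, z in degrees, a list of three. A call has 1 to 5 rows; each row is the pose to reach, as a shift and turn from the pose commanded when the call began, along the tool's axes at that moment; what a row does not reach only later rows make up. A row lasts 1/8 s, in which the tool goes at most 62.5 mm and 10.7 degrees, less where a joint would pass 70% of its speed; a pose out of reach is approached as far as the arm can. A call with a gripper value outside its range is refused whole. The fingers move at their own pace and stop on an object; "force" is the grip in N (left out, the last holds). Time passes only in rows, so rows that repeat a pose let the fingers close. It gives the time, the measured TCP pose, the force and the opening at its end, in the units of the state.
- bot.observe(): the state, without advancing time (a new reading comes with each control period).
- vision.grab_frame(name): name is "side" or "top"; returns the picture (480x640x3 uint8, blue, green, red); there is no depth.
- vision.camera_model(name): a dict with "mtx" (3x3 intrinsics, pixels), "T" (4x4, takes a point from camera to world coordinates). Camera axes: x right, y down, z forward; pixel columns grow to the right and rows downward; lengths in m; the calibration is good to about 2 mm. A picture is of the moment at which its call begins. camera_model takes no time and is no camera call.
- job_done(): hands the job in, once; it reports no verdict.
The state is a dict: "clock": time; "qpos": joint angles; "qd": joint speeds; "joint_efforts": joint torques, N m; "position": TCP position; "tool_rot": TCP orientation; "force": force on the tool from outside, world axes, zero at the start; "moment": the same for the moment, N m; "grip_width": finger opening in m.
Only numpy, scipy, OpenCV 4.12 (cv2) and the standard library are available. Lean on these libraries where they do the work, as an engineer would, in place of code of your own. Each camera call takes 0.05 s, during which the arm holds its last target. There are 200 camera calls.

## Working session

There is one attempt and no reset: what is moved stays moved. The work goes in short steps, Python scripts to look and compute and a tool call to move; the robot and the scene stay as the last step left them, time stands still between calls to the robot, and variables do not carry over. Pictures are saved under pics/ and viewed, about 8 in all and at most 12, crops included, and the job is handed in when it is done.

Besides the shell and the picture viewer there is one more tool, called as name(argument=value, ...) on one line, values as JSON. arm_command: Moves the arm, as the interface text tells. Its arguments: {"type":"object","properties":{"gripper":{"type":"array","items":{"type":"number"}},"slide":{"type":"array","items":{"type":"array","items":{"type":"number"}}},"turn":{"type":"array","items":{"type":"array","items":{"type":"number"}}},"force":{"type":"number"}},"required":["gripper","slide","turn"]}

```bash
mkdir -p pics; ls; python3 - <<'E'
from workcell import bot, vision
import cv2
s=bot.observe(); print(s)
for n in ("side","top"):
    m=vision.camera_model(n); print(n,m["mtx"].round(1).tolist(),m["T"].round(4).tolist())
    cv2.imwrite(f"pics/{n}0.png",vision.grab_frame(n))
E
```

```text
pics
{'clock': 0.0, 'qpos': array([ 1.09482077,  0.52200034, -0.03632134,  1.59998842,  0.02118454,
        1.02109319, -0.11278052]), 'qd': array([-0.00118854,  0.00023926,  0.00099265, -0.00131996, -0.00031711,
       -0.00020073,  0.00075203]), 'joint_efforts': array([-1.42959470e-03, -9.27121139e+01,  1.97915956e+00, -3.69925654e+01,
        1.78876030e-02,  8.33660684e-03,  6.34921867e-05]), 'position': array([ 0.24654563, -0.57396132,  0.23074133]), 'tool_rot': array([-3.14048985e+00,  6.81944824e-05,  4.05771405e-01]), 'force': array([ 0.62495313,  0.06569461, -0.71970278]), 'moment': array([ 0.02315494, -0.01036413,  0.0354749 ]), 'grip_width': 0.08525741908150601}
side [[466.3, 0.0, 314.4], [0.0, 466.3, 238.2], [0.0, 0.0, 1.0]] [[-0.9128, -0.2662, 0.3097, 0.1479], [-0.4084, 0.6045, -0.684, 0.8982], [-0.0051, -0.7508, -0.6605, 1.0239], [0.0, 0.0, 0.0, 1.0]]
top [[590.9, 0.0, 318.4], [0.0, 590.9, 241.7], [0.0, 0.0, 1.0]] [[-0.0176, -0.9888, 0.1481, 0.3521], [-0.9998, 0.0176, -0.001, -0.0405], [-0.0016, -0.1481, -0.989, 1.5688], [0.0, 0.0, 0.0, 1.0]]
```

View pics/top0.png

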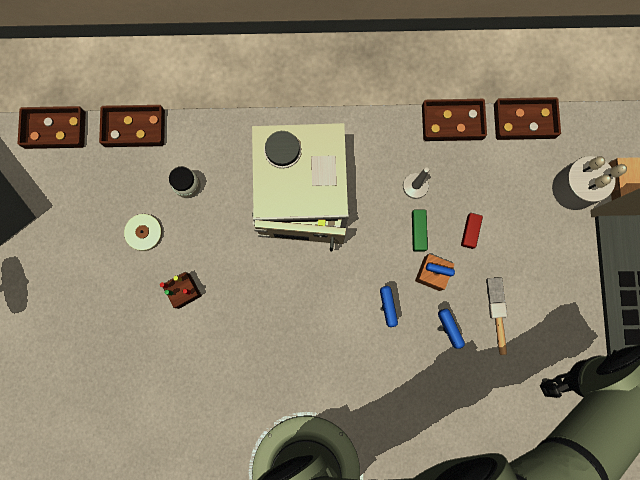

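View pics/side0.png

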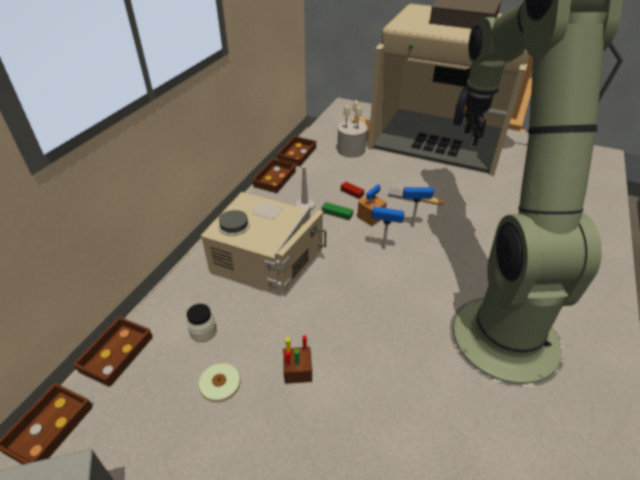

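The top view shows the box at about (300,180) with its door slightly open along row 228. The brown block with the short blue handle is at (436,268), and the two longer blue keys at (389,306) and (451,328) are decoys. I'll make enlarged crops next.

```bash
python3 - <<'E'
import cv2, numpy as np
t=cv2.imread("pics/top0.png"); s=cv2.imread("pics/side0.png")
f=lambda im,x,y,w,h,k:cv2.resize(im[y:y+h,x:x+w],None,fx=k,fy=k,interpolation=cv2.INTER_CUBIC)
a=f(t,240,110,120,150,4)   #480x600
b=f(t,405,245,64,60,5)  #320x300
c=f(s,345,175,64,60,5)
cv2.imwrite("pics/c1.png",np.hstack([a,np.vstack([b,c])]))
E
```

```text
(no output)
```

View pics/c1.png

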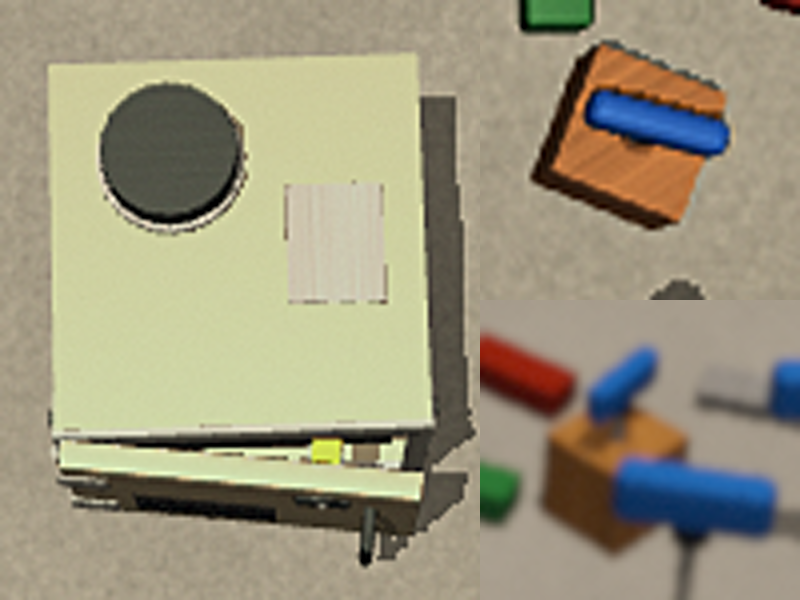

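```bash
cat > h.py <<'E'
import numpy as np
from workcell import vision
def ray(n,u,v,z):
    m=vision.camera_model(n);T=m["T"]
    d=T[:3,:3]@np.linalg.solve(m["mtx"],[u,v,1.]);return T[:3,3]+d*(z-T[2,3])/d[2]
def proj(n,p):
    m=vision.camera_model(n);T=m["T"];q=m["mtx"]@(T[:3,:3].T@(np.asarray(p)-T[:3,3]));return q[:2]/q[2]
def crop(n,x,y,w,h,k):
    import cv2
    return cv2.resize(vision.grab_frame(n)[y:y+h,x:x+w],None,fx=k,fy=k,interpolation=cv2.INTER_CUBIC)
E
python3 - <<'E'
from h import *
A=lambda x,y,z:ray("top",240+(x+.5)/4-.5,110+(y+.5)/4-.5,z)
B=lambda x,y,z:ray("top",405+(x-480+.5)/5-.5,245+(y+.5)/5-.5,z)
p=lambda l,v:print(l,(np.array(v)*1000).round(1))
r=[A(49,66,.156),A(417,54,.156),A(53,430,.166),A(434,422,.166)]
for x in r:p("roof",x)
p("widths",[np.linalg.norm(r[0]-r[1]),np.linalg.norm(r[2]-r[3]),np.linalg.norm((r[0]-r[2])[:2]),np.linalg.norm((r[1]-r[3])[:2])])
p("duct",A(170,153,.184)); p("hook",A(326,450,.136)); p("doorL inner",A(62,441,.166));p("doorR inner",A(421,474,.166));p("doorR outer",A(419,500,.166));p("doorL outer",A(60,470,.166))
b=[B(*c,.07) for c in((603,43),(726,92),(684,218),(552,160))]
for i in range(4):
    e=b[(i+1)%4]-b[i];p("blk",b[i]);print(np.linalg.norm(e),np.degrees(np.arctan2(e[1],e[0])))
p("blk c",sum(b)/4)
h=[B(588,104,.125),B(728,136,.125)];p("handle",h[0]);p("",h[1]);e=h[1]-h[0];print(np.linalg.norm(e),np.degrees(np.arctan2(e[1],e[0])))
p("handle c",sum(h)/2)
E
```

```text
roof [857.5 118.7 156. ]
roof [ 861.2 -110.6  156. ]
roof [624.9 115.4 166. ]
roof [ 625.7 -114.8  166. ]
widths [229.3 230.2 232.7 235.5]
duct [791.2  42.2 184. ]
hook [615.2 -49.4 136. ]
doorL inner [618.  109.9 166. ]
doorR inner [ 594.  -106.2  166. ]
doorR outer [ 578.1 -104.6  166. ]
doorL outer [600.3 111.2 166. ]
blk [ 541.6 -324.6   70. ]
0.06693909079535552 -113.12920167302671
blk [ 515.3 -386.2   70. ]
0.06836524351859405 158.92760049364034
blk [ 451.6 -361.6   70. ]
0.07240467290779766 64.97468457733802
blk [ 482.2 -296.    70. ]
0.06599248659579093 -25.710668066343644
blk c [ 497.7 -342.1   70. ]
handle [ 504.6 -305.5  125. ]
 [ 487.7 -373.4  125. ]
0.06998328234117426 -104.03719874485756
handle c [ 496.1 -339.4  125. ]
```

```bash
cat >> h.py <<'E'
def rel(p,yaw=None):
    "slide (cm) / turn (deg) to world TCP p, pointing down with yaw (deg)"
    from workcell import bot
    from scipy.spatial.transform import Rotation as R
    s=bot.observe();r=R.from_euler("xyz",s["tool_rot"])
    t=R.from_euler("xyz",[np.pi,0,np.radians(yaw)]) if yaw is not None else r
    print("slide",(r.inv().apply(np.array(p)-s["position"])*100).round(2),"turn",np.degrees((r.inv()*t).as_rotvec()).round(1),"pos",s["position"].round(4),"rot",np.degrees(s["tool_rot"]).round(2),"F",s["force"].round(2),"w",round(s["grip_width"]*1000,1),"t",s["clock"])
E
python3 -c "
from h import *
rel([.4965,-.34,.22],76)
print(ray('top',389,306,.15),ray('top',451,328,.15))"
```

```text
slide [ 32.2  -11.63   1.09] turn [ -0.1  -0.  -52.8] pos [ 0.2466 -0.574   0.2308] rot [-179.95    0.     23.25] F [-0.75 -0.31 -0.13] w 84.9 t 0.1
[ 0.4061669  -0.20773192  0.15      ] [ 0.35160793 -0.35309797  0.15      ]
```

arm_command(gripper=[8.5,8.5,8.5,8.5,8.5], slide=[[6,-2,0],[12,-4,0],[18,-6.4,0],[24,-8.7,0],[29,-10.5,0]], turn=[[0,0,-10],[0,0,-20],[0,0,-30],[0,0,-40],[0,0,-50]], force=60)

```text
clock: 0.72
position: [0.4729, -0.3615, 0.2312]
tool_rot: [-3.141, -0.0, 1.284]
force: [1.1, -1.6, 0.0]
grip_width: 0.0852
```

```bash
python3 -c "
from h import *
rel([.4965,-.34,.12],76)"
```

```text
slide [ 2.73  1.66 11.12] turn [-0.  -0.  -2.4] pos [ 0.4729 -0.3615  0.2312] rot [-1.7999e+02 -1.0000e-02  7.3600e+01] F [ 1.11 -1.6   0.01] w 85.2 t 0.725
```

arm_command(gripper=[8.5,8.5,8.5,8.5], slide=[[2.7,1.6,3],[2.7,1.6,7],[2.7,1.6,9],[2.7,1.6,9]], turn=[[0,0,-2.4],[0,0,-2.4],[0,0,-2.4],[0,0,-2.4]])

```text
clock: 1.23
position: [0.494, -0.3415, 0.1399]
tool_rot: [-3.139, -0.001, 1.321]
force: [0.2, -0.3, 1.0]
grip_width: 0.0851
```

```bash
python3 -c "
from h import *
import cv2
rel([.4965,-.34,.092],76)
cv2.imwrite('pics/g1.png',np.hstack([crop('top',390,210,100,100,4),crop('side',320,140,100,100,4)]))"
```

```text
slide [0.2  0.21 4.79] turn [-0.2 -0.1 -0.3] pos [ 0.494  -0.3415  0.1399] rot [-1.7984e+02 -6.0000e-02  7.5660e+01] F [ 0.16 -0.27  0.95] w 85.1 t 1.225
```

View pics/g1.png

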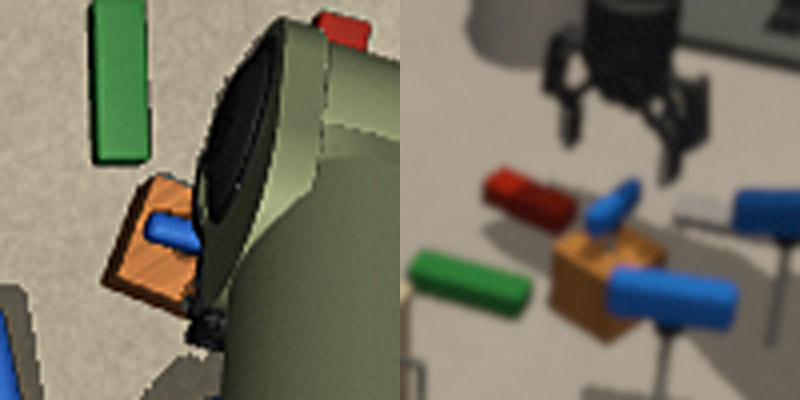

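arm_command(gripper=[8.5,8.5,8.5,4.0,4.0], slide=[[0.2,0.2,2.5],[0.2,0.2,4.8],[0.2,0.2,4.8],[0.2,0.2,4.8],[0.2,0.2,4.8]], turn=[[0,0,0],[0,0,0],[0,0,0],[0,0,0],[0,0,0]], force=40)

```text
clock: 1.95
position: [0.4978, -0.341, 0.0946]
tool_rot: [3.14, 0.001, 1.32]
force: [0.6, -0.5, -0.2]
grip_width: 0.051
```

arm_command(gripper=[2.6,2.2,1.5,1.0,1.0], slide=[[0,0,0],[0,0,0],[0,0,0],[0,0,0],[0,0,0]], turn=[[0,0,0],[0,0,0],[0,0,0],[0,0,0],[0,0,0]])

```text
clock: 2.58
position: [0.497, -0.3406, 0.0936]
tool_rot: [-3.141, 0.0, 1.32]
force: [-2.5, 0.5, 6.4]
grip_width: 0.017
```

arm_command(gripper=[1,1,1], slide=[[0,0,0],[0,0,0],[0,0,0]], turn=[[0,0,0],[0,0,0],[0,0,0]], force=60)

```text
clock: 2.95
position: [0.497, -0.3406, 0.0936]
tool_rot: [-3.141, 0.0, 1.32]
force: [-2.9, 0.4, 7.8]
grip_width: 0.0171
```

```bash
python3 -c "
from h import *
from workcell import bot
rel([.4965,-.34,.092],76);print(bot.observe()['moment'])"
```

```text
slide [ 0.05 -0.07  0.16] turn [-0.   0.  -0.4] pos [ 0.497  -0.3406  0.0936] rot [-1.7997e+02  1.0000e-02  7.5640e+01] F [-2.93  0.45  7.81] w 17.1 t 2.95
[ 0.28490139  0.91484624 -0.03652587]
```

arm_command(gripper=[1,1,1,1,1], slide=[[0,0,-1],[0,0,-3],[0,0,-5],[0,0,-7],[0,0,-8]], turn=[[0,0,0],[0,0,0],[0,0,0],[0,0,0],[0,0,0]])

```text
clock: 3.58
position: [0.4976, -0.3408, 0.1746]
tool_rot: [3.14, 0.0, 1.32]
force: [-1.0, -0.3, -1.7]
grip_width: 0.0174
```

arm_command(gripper=[1,1,1,1], slide=[[0,0,-4],[0,0,-8],[0,0,-12.5],[0,0,-12.5]], turn=[[0,0,0],[0,0,0],[0,0,0],[0,0,0]])

```text
clock: 4.08
position: [0.4983, -0.3411, 0.3014]
tool_rot: [3.137, 0.002, 1.32]
force: [0.4, 0.6, -2.1]
grip_width: 0.0168
```

```bash
python3 -c "
from h import *
import cv2
rel([.612,-.049,.30],76)
cv2.imwrite('pics/g2.png',np.hstack([crop('top',390,170,100,120,4),crop('side',330,100,100,120,4)]))"
```

```text
slide [31.12  3.77  0.11] turn [ 0.3  0.1 -0.4] pos [ 0.4983 -0.3411  0.3014] rot [1.7973e+02 9.0000e-02 7.5640e+01] F [ 0.43  0.6  -2.06] w 16.8 t 4.075
```

View pics/g2.png

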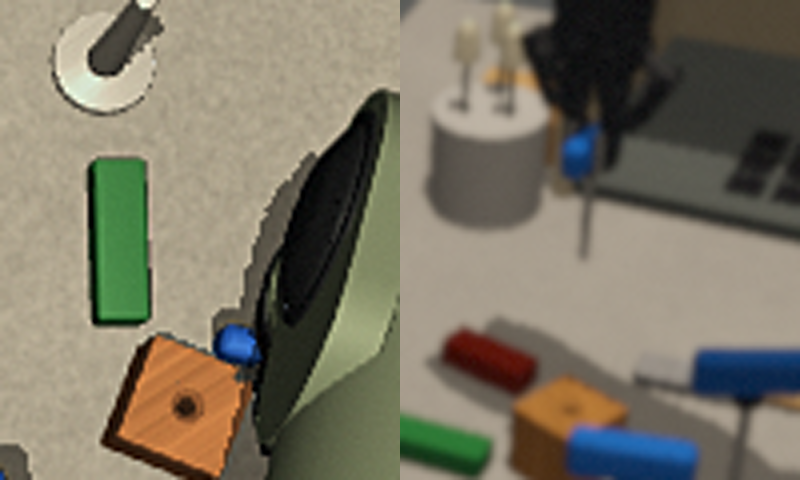

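```bash
python3 -c "
from h import *
print(ray('top',390+185.5/4-.5,170+407.5/4-.5,.07),ray('side',330+172.5/4-.5,100+408.5/4-.5,.07))
print('tip side',ray('side',330+183.5/4-.5,100+258/4-.5,.2195))"
```

```text
[ 0.49473596 -0.33949606  0.07      ] [ 0.49095732 -0.34096747  0.07      ]
tip side [ 0.49343057 -0.33955485  0.2195    ]
```

arm_command(gripper=[1,1,1,1,1], slide=[[5,0.6,0],[11,1.4,0],[17,2.1,0],[23,2.9,0],[28.5,3.5,0]], turn=[[0,0,0],[0,0,0],[0,0,0],[0,0,0],[0,0,0]])

```text
clock: 4.8
position: [0.6018, -0.0711, 0.2968]
tool_rot: [-3.139, 0.0, 1.321]
force: [1.1, -0.7, -2.2]
grip_width: 0.0174
```

arm_command(gripper=[1,1,1,1], slide=[[2.3,0.2,0],[2.6,0.2,1.5],[2.6,0.2,1.5],[2.6,0.2,1.5]], turn=[[0,0,0],[0,0,0],[0,0,0],[0,0,0]])

```text
clock: 5.3
position: [0.6098, -0.0499, 0.2829]
tool_rot: [-3.141, 0.001, 1.319]
force: [-0.2, 0.9, -2.2]
grip_width: 0.0171
```

```bash
python3 -c "
from h import *
import cv2
rel([.611,-.048,.28],75.6)
cv2.imwrite('pics/g3.png',np.hstack([crop('top',290,160,80,100,5),crop('side',240,150,100,125,4)]))"
```

```text
slide [0.21 0.07 0.29] turn [-0.  0. -0.] pos [ 0.6098 -0.0499  0.2829] rot [-1.7996e+02  3.0000e-02  7.5550e+01] F [-0.24  0.91 -2.18] w 17.1 t 5.3
```

View pics/g3.png

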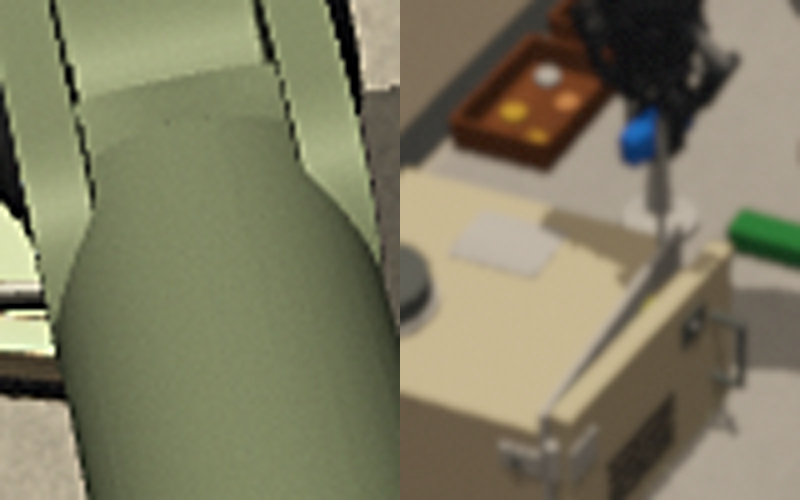

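```bash
python3 -c "
from h import *
def P(l,p): q=proj('side',p); print(l,((q-[240,150]+.5)*4-.5+[400,0]).round(0))
P('tip',(.6098,-.0499,.2013));P('tipz.136',(.6098,-.0499,.136));P('hookexp',(.611,-.048,.136))
for dz in (-.01,0,.01):
  P('flange R top',(.6215,-.114,.166+dz));P('flange L top',(.619,.116,.166+dz));P('door free inner',(.594,-.106,.166+dz));P('door free outer',(.578,-.1046,.166+dz));P('door L outer',(.600,.111,.166+dz))
"
```

```text
tip [657. 245.]
tipz.136 [659. 314.]
hookexp [656. 316.]
flange R top [680. 240.]
flange L top [541. 434.]
door free inner [709. 255.]
door free outer [728. 262.]
door L outer [570. 437.]
flange R top [680. 230.]
flange L top [540. 423.]
door free inner [709. 245.]
door free outer [728. 251.]
door L outer [569. 426.]
flange R top [680. 219.]
flange L top [539. 412.]
door free inner [709. 234.]
door free outer [728. 241.]
door L outer [568. 415.]
```

arm_command(gripper=[1,1,1,1,1], slide=[[0.2,0.1,0.8],[0.2,0.1,1.6],[0.2,0.1,2.2],[0.2,0.1,2.3],[0.2,0.1,2.3]], turn=[[0,0,0],[0,0,0],[0,0,0],[0,0,0],[0,0,0]])

```text
clock: 6.02
position: [0.6117, -0.0468, 0.2604]
tool_rot: [3.142, -0.0, 1.32]
force: [-0.6, 0.4, -1.3]
grip_width: 0.017
```

arm_command(gripper=[1,1,1,1], slide=[[0,0,0.1],[0,0,0.2],[0,0,0.3],[0,0,0.4]], turn=[[0,0,0],[0,0,0],[0,0,0],[0,0,0]])

```text
clock: 6.52
position: [0.6116, -0.0468, 0.2562]
tool_rot: [-3.142, -0.0, 1.32]
force: [-0.1, -0.3, -1.5]
grip_width: 0.0173
```

arm_command(gripper=[1,1,1,1], slide=[[0,0,0.1],[0,0,0.2],[0,0,0.3],[0,0,0.4]], turn=[[0,0,0],[0,0,0],[0,0,0],[0,0,0]])

```text
clock: 7.02
position: [0.6117, -0.0468, 0.2523]
tool_rot: [3.142, -0.0, 1.32]
force: [-0.5, -0.5, -1.5]
grip_width: 0.0171
```

arm_command(gripper=[1,1,1,1], slide=[[0,0,0.1],[0,0,0.2],[0,0,0.3],[0,0,0.4]], turn=[[0,0,0],[0,0,0],[0,0,0],[0,0,0]])

```text
clock: 7.52
position: [0.6116, -0.0468, 0.2482]
tool_rot: [-3.142, -0.0, 1.32]
force: [1.2, -0.4, -1.1]
grip_width: 0.0171
```

arm_command(gripper=[1,1,1,1], slide=[[0,0,0.1],[0,0,0.2],[0,0,0.3],[0,0,0.4]], turn=[[0,0,0],[0,0,0],[0,0,0],[0,0,0]])

```text
clock: 8.02
position: [0.6116, -0.0468, 0.2442]
tool_rot: [-3.142, 0.0, 1.32]
force: [0.2, 0.3, -1.9]
grip_width: 0.0173
```

arm_command(gripper=[1,1,1,1], slide=[[0,0,0.1],[0,0,0.2],[0,0,0.3],[0,0,0.4]], turn=[[0,0,0],[0,0,0],[0,0,0],[0,0,0]])

```text
clock: 8.52
position: [0.6116, -0.0468, 0.2402]
tool_rot: [-3.142, 0.0, 1.32]
force: [-0.1, -0.0, -1.4]
grip_width: 0.0172
```

arm_command(gripper=[1,1,1,1], slide=[[0,0,0.1],[0,0,0.2],[0,0,0.3],[0,0,0.4]], turn=[[0,0,0],[0,0,0],[0,0,0],[0,0,0]])

```text
clock: 9.02
position: [0.6116, -0.0468, 0.2362]
tool_rot: [-3.142, -0.0, 1.32]
force: [0.1, 0.4, -2.2]
grip_width: 0.0172
```

arm_command(gripper=[1,1,1,1], slide=[[0,0,0.1],[0,0,0.2],[0,0,0.3],[0,0,0.4]], turn=[[0,0,0],[0,0,0],[0,0,0],[0,0,0]])

```text
clock: 9.52
position: [0.6116, -0.0468, 0.2322]
tool_rot: [-3.142, -0.0, 1.32]
force: [0.1, 0.3, -1.3]
grip_width: 0.017
```

arm_command(gripper=[1,1,1,1], slide=[[0,0,0.1],[0,0,0.2],[0,0,0.3],[0,0,0.4]], turn=[[0,0,0],[0,0,0],[0,0,0],[0,0,0]])

```text
clock: 10.02
position: [0.6116, -0.0468, 0.2282]
tool_rot: [3.142, 0.0, 1.32]
force: [-0.6, 0.7, -1.1]
grip_width: 0.0175
```

arm_command(gripper=[1,1,1], slide=[[0,0,0.1],[0,0,0.2],[0,0,0.2]], turn=[[0,0,0],[0,0,0],[0,0,0]])

```text
clock: 10.4
position: [0.6116, -0.0468, 0.2262]
tool_rot: [-3.141, -0.0, 1.32]
force: [0.5, -0.6, -1.1]
grip_width: 0.0171
```

arm_command(gripper=[1,1,1], slide=[[0,0,0.1],[0,0,0.2],[0,0,0.2]], turn=[[0,0,0],[0,0,0],[0,0,0]])

```text
clock: 10.78
position: [0.6116, -0.0468, 0.2242]
tool_rot: [-3.141, 0.0, 1.32]
force: [1.2, 0.1, -1.7]
grip_width: 0.0171
```

Tip is at about 0.1426 with no contact yet. I'll continue in 2 mm steps.

arm_command(gripper=[1,1,1], slide=[[0,0,0.1],[0,0,0.2],[0,0,0.2]], turn=[[0,0,0],[0,0,0],[0,0,0]])

```text
clock: 11.15
position: [0.6118, -0.0468, 0.2224]
tool_rot: [3.141, -0.0, 1.32]
force: [0.6, 0.2, 2.2]
grip_width: 0.0171
```

arm_command(gripper=[1,1,1], slide=[[0,0,0.1],[0,0,0.2],[0,0,0.2]], turn=[[0,0,0],[0,0,0],[0,0,0]])

```text
clock: 11.52
position: [0.6118, -0.0468, 0.2204]
tool_rot: [3.141, -0.0, 1.32]
force: [1.3, 1.0, 2.6]
grip_width: 0.0174
```

arm_command(gripper=[1,1,1], slide=[[0,0,0.1],[0,0,0.2],[0,0,0.2]], turn=[[0,0,0],[0,0,0],[0,0,0]])

```text
clock: 11.9
position: [0.6117, -0.0468, 0.2183]
tool_rot: [3.141, -0.0, 1.32]
force: [0.4, 0.1, 3.8]
grip_width: 0.0173
```

arm_command(gripper=[1,1,1], slide=[[0,0,0.05],[0,0,0.1],[0,0,0.1]], turn=[[0,0,0],[0,0,0],[0,0,0]])

```text
clock: 12.28
position: [0.6117, -0.0468, 0.2174]
tool_rot: [3.142, -0.0, 1.32]
force: [0.3, 0.3, 5.9]
grip_width: 0.017
```

```bash
python3 -c "
from h import *
rel([.600,-.0468,.2173],75.6)
rel([.586,-.047,.2173],75.6)"
```

```text
slide [-0.29 -1.13  0.01] turn [ 0. -0.  0.] pos [ 0.6117 -0.0468  0.2174] rot [180.    -0.    75.65] F [0.33 0.27 5.9 ] w 17.0 t 12.275
slide [-0.66 -2.48  0.01] turn [ 0. -0.  0.] pos [ 0.6117 -0.0468  0.2174] rot [180.    -0.    75.65] F [0.33 0.27 5.9 ] w 17.0 t 12.275
```

arm_command(gripper=[1,1,1,1], slide=[[-0.03,-0.1,-0.02],[-0.06,-0.2,-0.03],[-0.08,-0.3,-0.05],[-0.08,-0.3,-0.05]], turn=[[0,0,0],[0,0,0],[0,0,0],[0,0,0]])

```text
clock: 12.78
position: [0.6086, -0.0467, 0.2179]
tool_rot: [3.141, -0.0, 1.32]
force: [0.3, 0.2, 5.2]
grip_width: 0.0171
```

arm_command(gripper=[1,1,1,1], slide=[[-0.03,-0.1,-0.01],[-0.06,-0.2,-0.02],[-0.08,-0.3,-0.03],[-0.08,-0.3,-0.03]], turn=[[0,0,0],[0,0,0],[0,0,0],[0,0,0]])

```text
clock: 13.28
position: [0.6055, -0.0466, 0.2182]
tool_rot: [3.141, -0.0, 1.32]
force: [1.1, 1.3, 5.2]
grip_width: 0.0171
```

arm_command(gripper=[1,1,1], slide=[[-0.02,-0.05,0.03],[-0.03,-0.1,0.06],[-0.03,-0.1,0.06]], turn=[[0,0,0],[0,0,0],[0,0,0]])

```text
clock: 13.65
position: [0.6046, -0.0465, 0.2177]
tool_rot: [3.141, -0.001, 1.321]
force: [0.4, 1.5, 5.9]
grip_width: 0.0177
```

arm_command(gripper=[1,1,1], slide=[[-0.03,-0.1,0],[-0.05,-0.2,0],[-0.05,-0.2,0]], turn=[[0,0,0],[0,0,0],[0,0,0]])

```text
clock: 14.02
position: [0.6025, -0.0464, 0.2177]
tool_rot: [3.141, -0.001, 1.321]
force: [-0.0, 2.6, 5.7]
grip_width: 0.0176
```

arm_command(gripper=[1,1,1], slide=[[-0.03,-0.1,0],[-0.05,-0.2,0],[-0.05,-0.2,0]], turn=[[0,0,0],[0,0,0],[0,0,0]])

```text
clock: 14.4
position: [0.6004, -0.0463, 0.2177]
tool_rot: [3.141, -0.001, 1.321]
force: [1.0, 2.0, 6.2]
grip_width: 0.0175
```

```bash
python3 -c "
from h import *
from workcell import bot
import cv2
rel([.600,-.0468,.2173],75.6);print(bot.observe()['moment'])
cv2.imwrite('pics/g4.png',np.hstack([crop('top',235,160,100,125,4),crop('side',240,150,100,125,4)]))"
```

```text
slide [-0.06 -0.03  0.04] turn [ 0.  -0.1  0.1] pos [ 0.6004 -0.0463  0.2177] rot [ 1.7998e+02 -5.0000e-02  7.5670e+01] F [0.99 2.05 6.23] w 17.5 t 14.4
[ 0.81790803 -0.1860567   0.04515824]
```

View pics/g4.png

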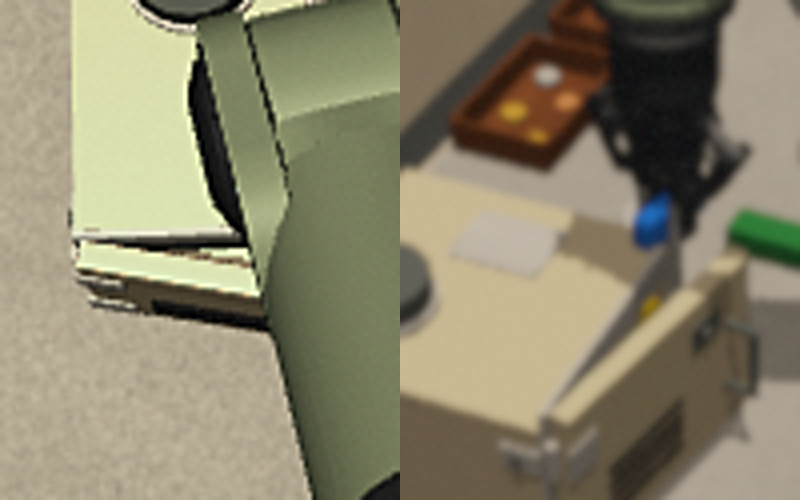

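The door's free corner has moved from about (731,250) to (742,255), so the key is drawing the door. I'll continue.

arm_command(gripper=[1,1,1,1], slide=[[-0.03,-0.1,0],[-0.05,-0.2,0],[-0.07,-0.3,0],[-0.07,-0.3,0]], turn=[[0,0,0],[0,0,0],[0,0,0],[0,0,0]])

```text
clock: 15.0
position: [0.5974, -0.0461, 0.2177]
tool_rot: [3.141, -0.001, 1.321]
force: [0.7, 2.8, 5.5]
grip_width: 0.017
```

arm_command(gripper=[1,1,1,1], slide=[[-0.03,-0.1,0],[-0.05,-0.2,0],[-0.07,-0.3,0],[-0.07,-0.3,0]], turn=[[0,0,0],[0,0,0],[0,0,0],[0,0,0]])

```text
clock: 15.5
position: [0.5943, -0.046, 0.2178]
tool_rot: [3.141, -0.001, 1.321]
force: [-0.0, 3.5, 5.6]
grip_width: 0.0172
```

arm_command(gripper=[1,1,1,1], slide=[[-0.03,-0.1,0],[-0.05,-0.2,0],[-0.07,-0.3,0],[-0.07,-0.3,0]], turn=[[0,0,0],[0,0,0],[0,0,0],[0,0,0]])

```text
clock: 16.0
position: [0.5913, -0.0459, 0.2177]
tool_rot: [3.141, -0.001, 1.321]
force: [1.4, 4.1, 5.8]
grip_width: 0.0172
```

```bash
cat > arc.py <<'E'
from h import *
from workcell import bot
from scipy.spatial.transform import Rotation as R
import sys
s=bot.observe();r=R.from_euler("xyz",s["tool_rot"])
z=float(sys.argv[1])
for t in map(float,sys.argv[2:]):
    p=np.array([.619,.112,z]);p[:2]+=.16*np.array([-np.sin(t),-np.cos(t)])+.004*np.array([np.cos(t),-np.sin(t)])
    print(t,p.round(3),(r.inv().apply(p-s["position"])*100).round(2))
print(s["force"].round(1),s["position"].round(4))
E
python3 arc.py .2267 .2 .23 .26 .3 .35 .4 .45 .5 .55 .6
```

```text
0.2 [ 0.591 -0.046  0.227] [ 0.02 -0.02 -0.9 ]
0.23 [ 0.586 -0.045  0.227] [-0.01 -0.5  -0.9 ]
0.26 [ 0.582 -0.044  0.227] [-0.02 -0.98 -0.9 ]
0.3 [ 0.576 -0.042  0.227] [-0.02 -1.62 -0.9 ]
0.35 [ 0.568 -0.04   0.227] [ 0.02 -2.42 -0.9 ]
0.4 [ 0.56  -0.037  0.227] [ 0.1  -3.21 -0.9 ]
0.45 [ 0.553 -0.034  0.227] [ 0.22 -4.01 -0.9 ]
0.5 [ 0.546 -0.03   0.227] [ 0.38 -4.79 -0.9 ]
0.55 [ 0.539 -0.026  0.227] [ 0.58 -5.56 -0.9 ]
0.6 [ 0.532 -0.022  0.227] [ 0.82 -6.33 -0.9 ]
[1.4 4.1 5.8] [ 0.5913 -0.0459  0.2177]
```

arm_command(gripper=[1,1,1,1], slide=[[0,0,-0.3],[0,0,-0.6],[0,0,-0.9],[0,0,-0.9]], turn=[[0,0,0],[0,0,0],[0,0,0],[0,0,0]])

```text
clock: 16.5
position: [0.5909, -0.047, 0.2265]
tool_rot: [-3.141, 0.0, 1.32]
force: [0.8, -1.2, -1.1]
grip_width: 0.0176
```

```bash
python3 arc.py .2267 .2 .23 .26 .3 .34 .38 .42 .46 .5 .54 .58 .62 .66 .7
```

```text
0.2 [ 0.591 -0.046  0.227] [ 0.14 -0.01 -0.02]
0.23 [ 0.586 -0.045  0.227] [ 0.11 -0.49 -0.02]
0.26 [ 0.582 -0.044  0.227] [ 0.1  -0.97 -0.02]
0.3 [ 0.576 -0.042  0.227] [ 0.1  -1.61 -0.02]
0.34 [ 0.569 -0.04   0.227] [ 0.13 -2.25 -0.02]
0.38 [ 0.563 -0.038  0.227] [ 0.18 -2.88 -0.02]
0.42 [ 0.557 -0.036  0.227] [ 0.26 -3.52 -0.02]
0.46 [ 0.552 -0.033  0.227] [ 0.37 -4.15 -0.02]
0.5 [ 0.546 -0.03   0.227] [ 0.5  -4.78 -0.02]
0.54 [ 0.54  -0.027  0.227] [ 0.65 -5.4  -0.02]
0.58 [ 0.535 -0.024  0.227] [ 0.83 -6.01 -0.02]
0.62 [ 0.529 -0.021  0.227] [ 1.04 -6.62 -0.02]
0.66 [ 0.524 -0.017  0.227] [ 1.26 -7.22 -0.02]
0.7 [ 0.519 -0.013  0.227] [ 1.52 -7.81 -0.02]
[ 0.8 -1.2 -1.1] [ 0.5909 -0.047   0.2265]
```

arm_command(gripper=[1,1,1,1,1], slide=[[0.1,-0.2,0],[0.1,-0.5,0],[0.1,-0.8,0],[0.1,-1.2,0],[0.1,-1.6,0]], turn=[[0,0,0],[0,0,0],[0,0,0],[0,0,0],[0,0,0]])

```text
clock: 17.12
position: [0.5755, -0.0416, 0.2265]
tool_rot: [3.141, -0.0, 1.32]
force: [1.7, -0.0, -2.2]
grip_width: 0.0172
```

```bash
python3 arc.py .2265 .34 .38 .42 .46 .5; python3 -c "
from h import *
import cv2
cv2.imwrite('pics/g5.png',np.hstack([crop('top',235,160,100,125,4),crop('side',240,150,100,125,4)]))"
```

```text
0.34 [ 0.569 -0.04   0.226] [-0.01 -0.63  0.  ]
0.38 [ 0.563 -0.038  0.226] [ 0.04 -1.27  0.  ]
0.42 [ 0.557 -0.036  0.226] [ 0.12 -1.9   0.  ]
0.46 [ 0.552 -0.033  0.226] [ 0.23 -2.53  0.  ]
0.5 [ 0.546 -0.03   0.226] [ 0.36 -3.16  0.  ]
[ 1.7 -0.  -2.2] [ 0.5755 -0.0416  0.2265]
```

View pics/g5.png

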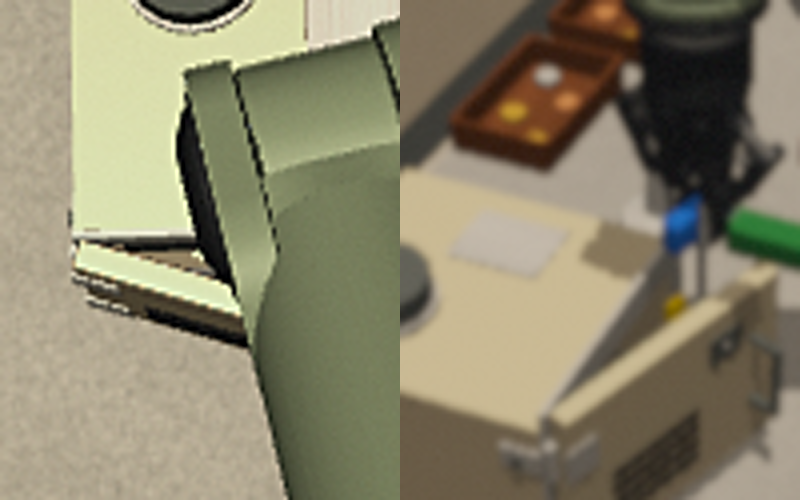

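The door follows the key: its free corner is now at (775,270) and the hook at (675,308), clear of the flange. I'll continue around the arc.

arm_command(gripper=[1,1,1,1,1], slide=[[0,-0.6,0],[0.05,-1.2,0],[0.1,-1.9,0],[0.2,-2.5,0],[0.35,-3.2,0]], turn=[[0,0,0],[0,0,0],[0,0,0],[0,0,0],[0,0,0]])

```text
clock: 17.85
position: [0.5452, -0.0303, 0.2265]
tool_rot: [3.142, -0.0, 1.32]
force: [0.5, -0.8, -1.0]
grip_width: 0.0171
```

```bash
python3 arc.py .2265 .55 .6 .65 .7 .75
```

```text
0.55 [ 0.539 -0.026  0.226] [ 0.2  -0.72  0.  ]
0.6 [ 0.532 -0.022  0.226] [ 0.44 -1.48  0.  ]
0.65 [ 0.525 -0.018  0.226] [ 0.71 -2.24  0.  ]
0.7 [ 0.519 -0.013  0.226] [ 1.03 -2.97  0.  ]
0.75 [ 0.513 -0.008  0.226] [ 1.37 -3.69  0.  ]
[ 0.5 -0.8 -1. ] [ 0.5452 -0.0303  0.2265]
```

arm_command(gripper=[1,1,1,1,1], slide=[[0.2,-0.7,0],[0.45,-1.5,0],[0.7,-2.25,0],[1.0,-3,0],[1.4,-3.7,0]], turn=[[0,0,0],[0,0,0],[0,0,0],[0,0,0],[0,0,0]])

```text
clock: 18.48
position: [0.5127, -0.0075, 0.2265]
tool_rot: [-3.141, 0.0, 1.32]
force: [-0.2, -2.2, -1.9]
grip_width: 0.0173
```

```bash
python3 arc.py .2265 .81 .87 .93 1.0 1.06
```

```text
0.81 [ 0.506 -0.001  0.226] [ 0.44 -0.82  0.  ]
0.87 [0.499 0.006 0.226] [ 0.95 -1.63  0.  ]
0.93 [0.493 0.013 0.226] [ 1.51 -2.41  0.  ]
1.0 [0.487 0.022 0.226] [ 2.22 -3.28  0.  ]
1.06 [0.481 0.03  0.226] [ 2.88 -3.98  0.  ]
[-0.2 -2.2 -1.9] [ 0.5127 -0.0075  0.2265]
```

arm_command(gripper=[1,1,1,1,1], slide=[[0.45,-0.8,0],[0.95,-1.6,0],[1.5,-2.4,0],[2.2,-3.3,0],[2.9,-4.0,0]], turn=[[0,0,0],[0,0,0],[0,0,0],[0,0,0],[0,0,0]])

```text
clock: 19.1
position: [0.4811, 0.0309, 0.2265]
tool_rot: [-3.141, 0.0, 1.32]
force: [0.0, -1.3, -0.8]
grip_width: 0.0173
```

```bash
python3 arc.py .2265 1.13 1.2 1.27 1.34 1.42
```

```text
1.13 [0.476 0.04  0.226] [ 0.76 -0.73  0.  ]
1.2 [0.471 0.05  0.226] [ 1.63 -1.43  0.  ]
1.27 [0.467 0.061 0.226] [ 2.55 -2.07  0.  ]
1.34 [0.464 0.072 0.226] [ 3.51 -2.65  0.  ]
1.42 [0.461 0.084 0.226] [ 4.65 -3.23  0.  ]
[ 0.  -1.3 -0.8] [0.4811 0.0309 0.2265]
```

arm_command(gripper=[1,1,1,1,1], slide=[[0.75,-0.75,0],[1.6,-1.4,0],[2.5,-2.1,0],[3.5,-2.65,0],[4.6,-3.2,0]], turn=[[0,0,0],[0,0,0],[0,0,0],[0,0,0],[0,0,0]])

```text
clock: 19.73
position: [0.4619, 0.0835, 0.2265]
tool_rot: [-3.141, 0.0, 1.32]
force: [0.8, -0.6, -1.6]
grip_width: 0.0174
```

```bash
python3 arc.py .2265 1.46 1.5
```

```text
1.46 [0.46  0.09  0.226] [ 0.62 -0.31 -0.  ]
1.5 [0.46  0.097 0.226] [ 1.22 -0.54 -0.  ]
[ 0.8 -0.6 -1.6] [0.4619 0.0835 0.2265]
```

Next I push to about 1.5, wait so step 3 is held, back off and lift.

arm_command(gripper=[1,1,1,1,1], slide=[[0.6,-0.3,0],[1.2,-0.55,0],[1.2,-0.55,0],[0.7,-0.4,0],[-0.3,-0.2,0]], turn=[[0,0,0],[0,0,0],[0,0,0],[0,0,0],[0,0,0]])

```text
clock: 20.35
position: [0.4594, 0.0797, 0.2264]
tool_rot: [-3.141, 0.0, 1.32]
force: [0.5, -0.1, -1.9]
grip_width: 0.0168
```

arm_command(gripper=[1,1,1,1,1], slide=[[-0.5,0,-1.5],[-0.5,0,-4],[-0.5,0,-7],[-4,0,-8],[-8,0,-8]], turn=[[0,0,0],[0,0,0],[0,0,0],[0,0,0],[0,0,0]])

```text
clock: 20.98
position: [0.4396, 0.0021, 0.3083]
tool_rot: [3.139, -0.001, 1.321]
force: [-0.0, -0.8, -1.6]
grip_width: 0.017
```

```bash
python3 -c "
from h import *
rel([.496,-.340,.305],75.65)"
```

```text
slide [-31.75  13.91   0.34] turn [ 0.1 -0.   0. ] pos [0.4396 0.0021 0.3083] rot [ 1.7987e+02 -4.0000e-02  7.5690e+01] F [-0.04 -0.76 -1.59] w 17.0 t 20.975
```

arm_command(gripper=[1,1,1,1,1], slide=[[-4,4,0],[-9,7,0],[-14,9.5,0],[-20,12,0],[-25.5,13.9,0]], turn=[[0,0,0],[0,0,0],[0,0,0],[0,0,0],[0,0,0]])

```text
clock: 21.6
position: [0.5109, -0.281, 0.3077]
tool_rot: [3.141, -0.0, 1.32]
force: [0.8, 0.7, -0.7]
grip_width: 0.0172
```

arm_command(gripper=[1,1,1,1], slide=[[-5,0,0],[-6.25,0,0],[-6.25,0,3],[-6.25,0,3]], turn=[[0,0,0],[0,0,0],[0,0,0],[0,0,0]])

```text
clock: 22.1
position: [0.4947, -0.3384, 0.2758]
tool_rot: [-3.139, -0.001, 1.321]
force: [0.5, -0.3, -1.2]
grip_width: 0.0174
```

```bash
python3 -c "
from h import *
import cv2
rel([.496,-.340,.165],75.65)
cv2.imwrite('pics/g6.png',np.hstack([crop('top',240,130,100,150,4),crop('side',330,125,100,150,4)]))"
```

```text
slide [-0.13  0.19 11.08] turn [-0.1 -0.1  0. ] pos [ 0.4947 -0.3384  0.2758] rot [-1.7986e+02 -7.0000e-02  7.5660e+01] F [ 0.46 -0.3  -1.19] w 17.4 t 22.1
```

View pics/g6.png

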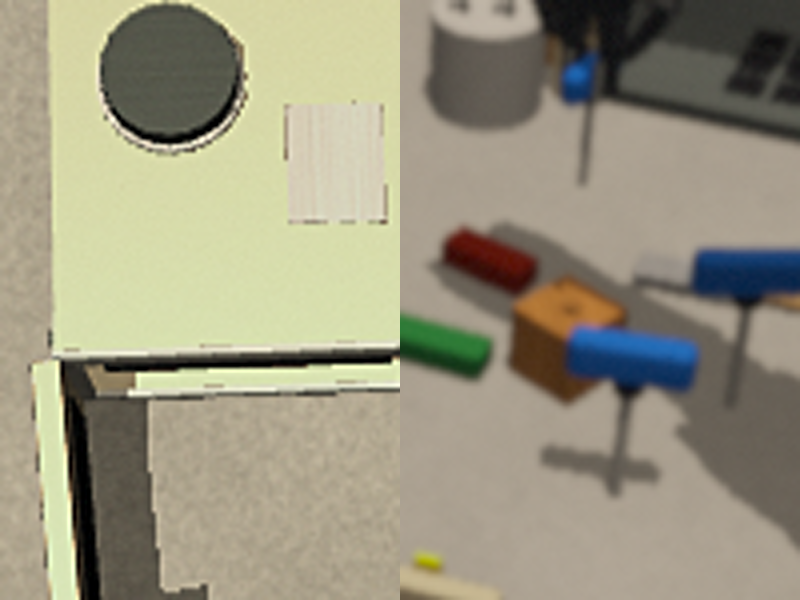

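The door stands at about a right angle in the top view. In the side view the rod tip is at (583,186) and its upper end at (590,98). I'll check its lean and its offset from the hole at (571,308).

```bash
python3 -c "
from h import *
def P(l,p): q=proj('side',p); print(l,((q-[330,125]+.5)*4-.5+[400,0]).round(1))
for z in (.1942,.279): P(z,(.4947,-.3384,z))
f=lambda x,y,z: ray('side',330+(x-400+.5)/4-.5,125+(y+.5)/4-.5,z)
print(f(583,186,.1942),f(590,98,.279),'hole',f(571,308,.07))
P('hole top-est',(.4947,-.3395,.07))"
```

```text
0.1942 [578.5 184.8]
0.279 [587.2  92.2]
[ 0.49080622 -0.33815693  0.1942    ] [ 0.48994986 -0.33091872  0.279     ] hole [ 0.49173397 -0.34062634  0.07      ]
hole top-est [567.2 307.9]
```

arm_command(gripper=[1,1,1,1,1], slide=[[-0.2,0.15,3],[-0.2,0.15,7],[-0.2,0.15,10],[-0.2,0.15,11.5],[-0.2,0.15,11.5]], turn=[[0,0,0],[0,0,0],[0,0,0],[0,0,0],[0,0,0]])

```text
clock: 22.82
position: [0.4968, -0.3413, 0.1619]
tool_rot: [-3.142, -0.0, 1.321]
force: [0.4, 0.8, -0.6]
grip_width: 0.017
```

arm_command(gripper=[1,1,1,1,1], slide=[[0,0,0.3],[0,0,0.7],[0,0,1.1],[0,0,1.5],[0,0,1.5]], turn=[[0,0,0],[0,0,0],[0,0,0],[0,0,0],[0,0,0]])

```text
clock: 23.45
position: [0.4964, -0.3414, 0.1462]
tool_rot: [-3.141, -0.0, 1.32]
force: [-0.4, -1.0, -2.1]
grip_width: 0.0173
```

arm_command(gripper=[1,1,1,1,1], slide=[[0,-0.1,0.4],[0,-0.1,0.9],[0,-0.1,1.4],[0,-0.1,2],[0,-0.1,2]], turn=[[0,0,0],[0,0,0],[0,0,0],[0,0,0],[0,0,0]])

```text
clock: 24.08
position: [0.4953, -0.341, 0.1259]
tool_rot: [-3.141, -0.0, 1.32]
force: [0.1, -0.3, -1.1]
grip_width: 0.0172
```

arm_command(gripper=[1,1,1,1,1], slide=[[0,0,0.6],[0,0,1.2],[0,0,1.8],[0,0,2.4],[0,0,2.4]], turn=[[0,0,0],[0,0,0],[0,0,0],[0,0,0],[0,0,0]])

```text
clock: 24.7
position: [0.4953, -0.341, 0.1019]
tool_rot: [-3.141, -0.0, 1.32]
force: [-0.7, 0.4, -1.2]
grip_width: 0.0171
```

arm_command(gripper=[1,1,1,1,1], slide=[[0,0,0.3],[0,0,0.5],[0,0,0.7],[0,0,0.8],[0,0,0.8]], turn=[[0,0,0],[0,0,0],[0,0,0],[0,0,0],[0,0,0]])

```text
clock: 25.32
position: [0.4955, -0.3412, 0.0945]
tool_rot: [-3.142, -0.0, 1.32]
force: [-0.3, -0.8, -1.8]
grip_width: 0.0172
```

arm_command(gripper=[1,1], slide=[[0,0,0.05],[0,0,0.1]], turn=[[0,0,0],[0,0,0]])

```text
clock: 25.58
position: [0.4956, -0.3413, 0.0936]
tool_rot: [3.141, 0.0, 1.32]
force: [-0.4, -0.1, 5.4]
grip_width: 0.0171
```

On the floor, with an upward reaction of about 7 N at the same height as the grasp. I'll release and rise.

arm_command(gripper=[2.4,4,6,8,8.5], slide=[[0,0,0],[0,0,0],[0,0,0],[0,0,0],[0,0,0]], turn=[[0,0,0],[0,0,0],[0,0,0],[0,0,0],[0,0,0]])

```text
clock: 26.2
position: [0.4955, -0.3413, 0.0935]
tool_rot: [-3.142, 0.0, 1.32]
force: [0.0, -0.3, 0.1]
grip_width: 0.0853
```

arm_command(gripper=[8.5,8.5,8.5,8.5,8.5], slide=[[0,0,0],[0,0,-1],[0,0,-5],[0,0,-10],[0,0,-14]], turn=[[0,0,0],[0,0,0],[0,0,0],[0,0,0],[0,0,0]])

```text
clock: 26.82
position: [0.4957, -0.3413, 0.2363]
tool_rot: [3.14, 0.0, 1.32]
force: [-0.4, -0.3, 0.3]
grip_width: 0.0852
```

arm_command(gripper=[8.5,8.5,8.5,8.5,8.5], slide=[[-5,0,-2],[-10,0,-4],[-15,0,-4],[-18,0,-4],[-18,0,-4]], turn=[[0,0,0],[0,0,0],[0,0,0],[0,0,0],[0,0,0]])

```text
clock: 27.45
position: [0.4494, -0.5177, 0.2736]
tool_rot: [-3.141, 0.001, 1.317]
force: [0.2, 0.9, -1.2]
grip_width: 0.0849
```

```bash
python3 -c "
from h import *
import cv2
cv2.imwrite('pics/g7.png',np.hstack([crop('top',225,110,250,200,2)[:, :],crop('side',340,165,75,100,4)]))"
```

```text
(no output)
```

View pics/g7.png

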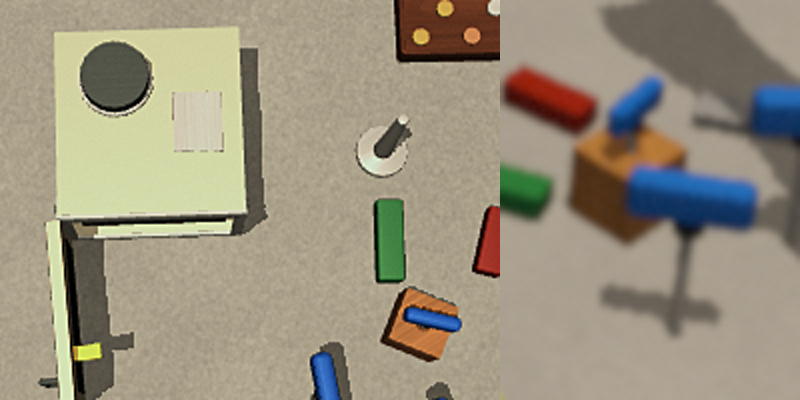

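The key stands in its block at (430,320) in the top view, in the same pose as before. The door is open to about 1.47 rad, and the bars and mandrel are where they were. I'll hand in.

```bash
python3 -c "
from workcell import job_done
print(job_done())"
```

```text
the job is handed in; nothing more can be done
None
```

The job is handed in after about 27.5 s of the 64 s allowed. I drew the door off its hook with the key, swung it wide open and stood the key back in its block.

- **Unhooking:** I felt the hook at about 141 mm, roughly 4 mm above its nominal height. I pressed it down about 5 mm and drew the door off with the key. My readings between moves showed about 7–8.5 N in all on the key. They came only at the end of each move, so a brief higher peak would not have shown.
- **Door:** I swung it open with the key's rod against its inner face. The last picture shows it at about 1.47 rad (estimated by eye), and I saw no movement after I let go.
- **Key:** It met the hole's floor at the same gripper height as when I took it (93.6 mm), and it looks upright in its block.
- **Surroundings:** The gripper is open and clear of everything. The bars and mandrel look where they were. The jar, buff and brush were outside the last picture, but the arm kept well away from them.

One disagreement between checks: the two cameras differed by about 4 mm on where the key block's hole is. I worked from the tip's offset to the hole as seen in the side camera, and the key went in without touching the sides.

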